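# Set the batten stop one hole longer

### The arm

A 6-joint arm with a two-finger parallel gripper is mounted at the origin on the work surface. World frame = base frame: x ahead of the robot, y to its left, z up, the work surface at z = 0. Lengths are in m, angles in rad, forces in N, time in s.
With the tool pointing down it reaches from about 0.35 to 0.975 m from the base axis. Payload 4.9 kg.
Tool frame: the origin (TCP) lies between the finger pads; the fingertips stand 14 mm ahead of it and the grasp point (between the pads) lies 5 mm behind it (manip.tcp_to_tips is the distance from the TCP to the fingertips, in m); z points along the fingers, y is the line along which they close (so a half turn about z gives the same grasp; the last joint's range is limited). The gripper opens to 85 mm and grips with 20 to 120 N. Pads are 22 mm wide; open, the fingers measure 114 mm over their backs; the gripper's body (76 mm by 85 mm) begins 54 mm behind the grasp point. The pads swing forward as they close: fully open they stand 13 mm farther back than shut.
Start: joints at [-1.327, 0.053, 1.613, -0, 1.476, -0.119], TCP at [0.222, -0.584, 0.218] pointing down, gripper open.
Joint ranges: [-3.01, 3.01], [-1.01, 2.22], [0.06, 2.58], [-1.02, 4.17], [0.09, 2.62], [-3.14, 3.14]. Speed limits (rad/s): [2.57, 2.57, 3.14, 3.14, 3.14, 3.14].

### API

Orientations are given as a unit quaternion [w, x, y, z].
In Python, from plant import manip gives the robot as it stands.
- The arm moves only by the tool servo_tool, never from a script. Its argument "moves" is a list that holds one entry, the list of rows, each a list of 7 numbers: the shift along the tool's x, y, z in mm, then the turn, a rotation vector about the tool's x, y, z in degrees, then the finger opening in mm, from 0 to 85.4. In form: [[[x, y, z, ax, ay, az, fingers], ...]]. A call has 1 to 12 rows; each row shifts and turns the commanded pose from where the row before left it, along the tool's axes as they then stand; what a row does not reach is not made up. A row lasts 1/8 s, in which the tool goes at most 62.5 mm and 10.7 degrees, less where a joint would pass 70% of its speed; a pose out of reach is approached as far as the arm can. A call with a gripper value outside its range is refused whole. The fingers move at their own pace and stop on an object; the grip force is fixed at half the most. Time passes only in rows, so rows that do not move let the fingers close. It gives the time, the measured TCP pose, the force, the opening and the grip force at its end, in the units of the state.
- manip.state(): the state, without advancing time (a new reading comes with each control period).
- manip.grab_frame(name): name is "scene" or "top" or "wrist"; returns a dict with "image" (384x512x3 uint8, blue, green, red), "mtx" (3x3 intrinsics, pixels), "dist_coeffs" ([k1, k2, p1, p2, k3] as OpenCV has them; the pictures are not rectified), "eye" and "rotation" of the camera in the world. Camera axes: x right, y down, z forward; pixel columns grow to the right and rows downward; lengths in m; the calibration is good to about 2 mm. A picture is of the moment at which its call begins. There is no depth.
- manip.job_done(): hands the job in; it is judged then, once.
The state is a dict: "time": time; "joint_pos": joint angles; "joint_vel": joint speeds; "joint_efforts": joint torques, N m; "tool_pos": TCP position; "tool_rot": TCP orientation; "contact_force": force on the tool from outside, world axes, zero at the start; "ft_torque": the same for the moment, N m; "gripper_width": opening from 0.0 (shut) to 1.0 (fully open); "grasp_force": force on a finger pad.
Only numpy, scipy, OpenCV 4.12 (cv2) and the standard library are available. Lean on these libraries where they do the work, as an engineer would, in place of code of your own. Each camera call takes 0.05 s, during which the arm holds its last target. There are 200 camera calls.

### The job

The next battens are to be cut one step longer, so reset the length stop on the rail: pull up the plunger knob on the sliding stop block, move the block to the next hole in the direction away from the tall steel end plate, and let the plunger snap fully home in that hole. Only one hole along, then let go of it.

Things in the scene. Friction and masses are not known exactly. Their poses are not given: they have to be found in the camera images.
- stop_block (a joint): Dark steel saddle, 66 x 52 mm, with a stop paddle; slides (1.5 N) on a level aluminium rail 50 mm wide, 330 long, top 48 mm above the bench, on a plywood base. Value in m along the rail, growing along +y of plunger_knob. Square 26 mm holes in the rail's top at -0.12, -0.06, 0, 0.06, 0.12; it starts locked in the one at 0.
- plunger (a joint): Upright spring plunger locking the block. Value in m, growing upwards: 0 home in a hole, 0.028 fully pulled. Its 22 mm pin goes 14 mm deep, the last 9 mm tapered to a 4 mm tip; above 0.015 it is clear: pull 17 to 24 mm. Spring 6 N home, 9 N pulled. Let go within 10 mm of a hole's middle it draws the block in and snaps home; between holes it rests on the rail.
- plunger_knob (a point): Centre of the plunger's knob: black knurled upright cylinder, 32 mm in diameter, 30 tall, centre 109 mm above the bench when home; under it 24 mm free down to the block's top but for a 24 mm steel bush. Axes: y along the rail, z up; moves with block and plunger. A loose spare plunger stands upside down (pin up) on the bench: not this one.
- end_plate: Tall upright steel plate across one end of the base, 120 mm wide, 8 thick, 91 high, fixed, 205 mm along the rail from its middle; battens butt against it. It may be at either end of the rail; the other end has a low timber rest, 30 mm high. Origin: centre of its underside, 18 mm above the bench.

How it is judged:
On the way:
1. the plunger is pulled up out of its first hole (value of joint plunger above 0.012 m and value of joint stop_block between -0.03 and 0.03 m), for 0.05 s.
At the end, for the whole second after the job is handed in: the stop block stands still at the first hole from the middle on the side away from the end plate (within 10 mm of that hole's middle) and the plunger is home in it (within 4 mm of its lowest position) (value of joint plunger below 0.004 m and ((y of end_plate in the frame of plunger_knob above 0 m and value of joint stop_block between -0.07 and -0.05 m) or (y of end_plate in the frame of plunger_knob below 0 m and value of joint stop_block between 0.05 and 0.07 m)) and velocity of joint stop_block between -0.02 and 0.02 m/s); the robot touches nothing.
It also fails if it takes over 29 s, if anything falls off the work surface, if the arm or the gripper's body presses on something with over 40 N, if the wrist force passes 120 N, or if a joint passes its speed limit or range.

## Working session

There is one attempt and no reset: what is moved stays moved. The work goes in short steps, Python scripts to look and compute and a tool call to move; the robot and the scene stay as the last step left them, time stands still between calls to the robot, and variables do not carry over. Pictures are saved under pics/ and viewed, at most 10 in all, crops included, and the job is handed in when it is done.

Besides the shell and the picture viewer there is one more tool, called as name(argument=value, ...) on one line, values as JSON. servo_tool: Moves the arm, as the interface text tells. Its arguments: {"type":"object","properties":{"moves":{"type":"array"}},"required":["moves"]}

```bash
mkdir -p pics
cat > h.py <<'E'
import numpy as np,cv2,pickle
from plant import manip
def grab(n,tag):
    f=manip.grab_frame(n); cv2.imwrite(f'pics/{tag}.png',f['image']); pickle.dump(f,open(f'pics/{tag}.pkl','wb')); return f
def load(tag): return pickle.load(open(f'pics/{tag}.pkl','rb'))
def ray(f,u,v):
    p=cv2.undistortPoints(np.array([[[u,v]]],float),np.array(f['mtx']),np.array(f['dist_coeffs']))[0,0]
    return np.array(f['eye']),np.array(f['rotation'])@np.array([p[0],p[1],1])
def onz(f,u,v,z):
    e,d=ray(f,u,v); return e+d*(z-e[2])/d[2]
def two(a,b):
    (e,d),(g,k)=a,b; s=np.linalg.lstsq(np.c_[d,-k],g-e,rcond=None)[0]
    p,q=e+s[0]*d,g+s[1]*k; return (p+q)/2,np.linalg.norm(p-q)
E
python3 - <<'E'
from h import *
a=grab('scene','s0');b=grab('top','t0')
print(a['eye'],b['eye'],a['rotation'],b['rotation'],manip.state())
cv2.imwrite('pics/both.png',cv2.resize(np.vstack([a['image'],b['image']]),None,fx=.78,fy=.78))
E
```

```text
[0.9940874  0.01811074 0.59680279] [0.49897584 0.03453299 0.76448955] [-0.2339577   0.66822407  0.67001216 -0.22321312] [ 0.06024015 -0.7048666   0.70536261 -0.04469661] {'time': 0.1, 'joint_pos': array([-1.32702181e+00,  5.32990143e-02,  1.61413282e+00,  1.07242014e-05,
        1.47602624e+00, -1.18995070e-01]), 'joint_vel': array([ 0.00139657, -0.00114522, -0.00227095,  0.0007273 , -0.00092824,
       -0.00047329]), 'joint_efforts': array([-5.05917924e-04, -3.94908714e+01, -3.71360779e+01, -1.72442378e-04,
        3.94756251e-03,  2.70200212e-05]), 'tool_pos': array([ 0.22165482, -0.58375036,  0.21729518]), 'tool_rot': array([-9.31232245e-04,  9.83594495e-01,  1.80391238e-01, -5.28268531e-05]), 'contact_force': array([0.11992366, 0.6107007 , 0.24696766]), 'ft_torque': array([-0.01278843, -0.01823668, -0.00071109]), 'grasp_force': 0.0, 'gripper_width': 1.003021975038833}
```

View pics/s0.png

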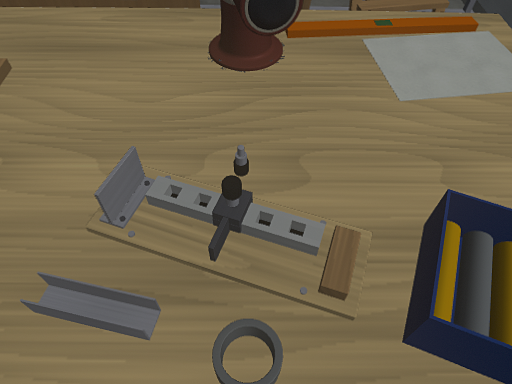

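View pics/t0.png

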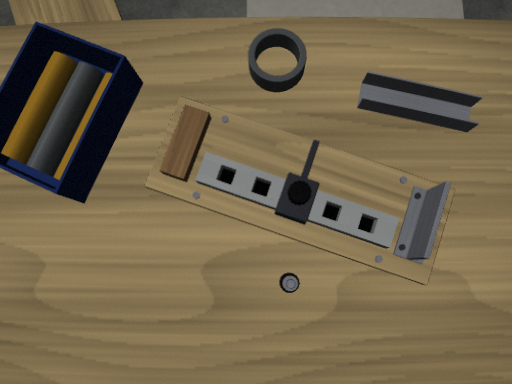

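Scene view: the end plate is on the left (~125,185) and the knob at (232,187). The spare plunger stands behind it at (241,160). In the top view the knob is at (299,192), with holes at (227,175), (261,186), (331,211) and (367,223). The plate is on the right and the timber rest on the left, so the block goes left in the top view.

```bash
python3 - <<'E'
s=open('h.py').read().replace("np.array(f['rotation'])@","R.from_quat(np.roll(f['rotation'],-1)).as_matrix()@").replace("import numpy","from scipy.spatial.transform import Rotation as R\nimport numpy",1)
open('h.py','w').write(s)
E
python3 - <<'E'
from h import *
a,b=load('s0'),load('t0')
print(two(ray(a,232,188),ray(b,299,192)), onz(b,299,192,.124))
g=cv2.cvtColor(b['image'],cv2.COLOR_BGR2GRAY)
H=[]
for u,v in [(227,175),(261,186),(331,211),(367,223)]:
    m=(g[v-14:v+15,u-14:u+15]<70).astype(np.uint8)
    n,l,st,c=cv2.connectedComponentsWithStats(m); k=l[14,14]; 
    p=c[k]+[u-14,v-14]; q=onz(b,*p,.046); H.append(q[:2]); print(p,st[k,4],q)
H=np.array(H);print(H.mean(0),np.degrees(np.arctan2(*(H[0]-H[3])[::-1])),np.linalg.norm(H[0]-H[3]))
cv2.imwrite('pics/c.png',cv2.resize(np.hstack([b['image'][150:240,240:360],a['image'][150:240,170:290]]),None,fx=3.3,fy=3.3,interpolation=2))
E
```

```text
(array([ 0.60288922, -0.01346243,  0.10795918]), np.float64(0.001510371244621372)) [ 0.60035015 -0.01302848  0.124     ]
[225.91489362 174.29787234] 235 [0.64206946 0.09915272 0.046     ]
[260.89915966 186.3487395 ] 238 [0.62206973 0.04241862 0.046     ]
[331.02183406 210.55021834] 229 [ 0.58256619 -0.06963082  0.046     ]
[366.34722222 222.5787037 ] 216 [ 0.56309825 -0.12570433  0.046     ]
[ 0.60245091 -0.01344095] 70.64840474774704 0.2383215189819864
```

View pics/c.png

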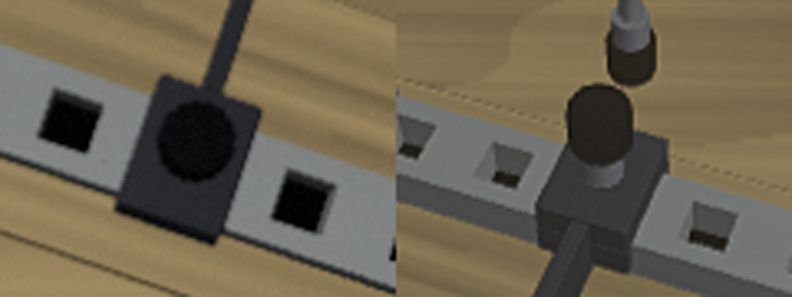

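The knob is at about (0.602, -0.013), and the rail runs at 70.6°. The stop must go 60 mm toward +y. I'll turn the tool so the fingers close along the rail, then move over the knob.

servo_tool(moves=[[[0,0,0,0,0,10,85],[0,0,0,0,0,10,85],[0,0,0,0,0,10,85],[0,0,0,0,0,10,85],[12,-47.5,0,0,0,0,85],[12,-47.5,0,0,0,0,85],[12,-47.5,0,0,0,0,85],[12,-47.5,0,0,0,0,85],[12,-47.5,0,0,0,0,85],[12,-47.5,0,0,0,0,85],[12,-47.5,0,0,0,0,85],[12,-47.5,0,0,0,0,85]]])

```text
time: 1.6
tool_pos: [0.438, -0.2554, 0.218]
tool_rot: [-0.0, 0.986, -0.167, -0.0]
contact_force: [0.8, 0.4, -0.2]
gripper_width: 0.992
grasp_force: 0.0
```

servo_tool(moves=[[[12,-47.5,0,0,0,0,85],[12,-47.5,0,0,0,0,85],[12,-47.5,0,0,0,0,85],[12,-47.5,0,0,0,0,85],[12,-47.5,0,0,0,0,85],[12,-47.5,0,0,0,0,85],[0,0,0,0,0,0,85],[0,0,0,0,0,0,85]]])

```text
time: 2.6
tool_pos: [0.5988, -0.0117, 0.2177]
tool_rot: [0.0, 0.986, -0.167, -0.001]
contact_force: [-0.8, -0.1, -0.1]
gripper_width: 0.999
grasp_force: 0.0
```

```bash
cat >> h.py <<'E'
def delta(p,ang=70.65):
    s=manip.state(); M=R.from_quat(np.roll(s['tool_rot'],-1)).as_matrix()
    print('t',s['time'],'pos',s['tool_pos'].round(4),'F',s['contact_force'].round(1),'w',round(s['gripper_width']*85.4,1),'gf',s['grasp_force'])
    print('tool delta mm',(M.T@(np.array(p)-s['tool_pos'])*1000).round(1),'yaxis',np.degrees(np.arctan2(M[1,1],M[0,1]))+180-ang,'z',M[:,2].round(3))
E
python3 - <<'E'
from h import *
delta([.6022,-.0132,.104]); grab('wrist','w1'); print(load('w1')['eye'])
E
```

```text
t 2.6 pos [ 0.5988 -0.0117  0.2177] F [-0.8 -0.1 -0.1] w 85.3 gf 0.0
tool delta mm [  3.8   0.2 113.7] yaxis 0.1562315704124444 z [-0.001 -0.    -1.   ]
[ 0.66724407 -0.03532844  0.37222795]
```

View pics/w1.png

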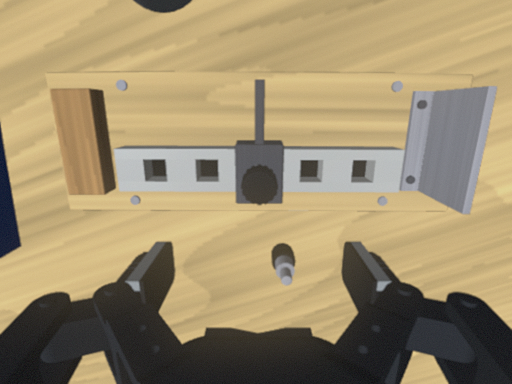

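Wrist view: the knob is at (259,184), centred between the fingers along the rail. The spare plunger is at (284,262), outside the grasp zone.

Run:
```python
from h import *
w=load('w1'); print(onz(w,259,184,.109), two(ray(w,259,184),ray(load('t0'),299.5,192.3)))
g=cv2.cvtColor(w['image'],cv2.COLOR_BGR2GRAY)
n,l,st,c=cv2.connectedComponentsWithStats((g[140:210,225:295]<50).astype(np.uint8)); print(st,c+[225,140])
```

```text
[ 0.6021461  -0.01403934  0.109     ] (array([ 0.60225424, -0.01445669,  0.10997142]), np.float64(0.000727170661203288))
[[   0    0   70   70 4900]] [[259.5 174.5]]
```

servo_tool(moves=[[[3.5,0.5,20,0,0,0,85],[0,0,30,0,0,0,85],[0,0,30,0,0,0,85],[0,0,20,0,0,0,85],[0,0,13,0,0,0,85],[0,0,0,0,0,0,60],[0,0,0,0,0,0,20],[0,0,0,0,0,0,20],[0,0,0,0,0,0,20],[0,0,0,0,0,0,20],[0,0,0,0,0,0,20]]])

```text
time: 4.03
tool_pos: [0.6034, -0.0134, 0.1074]
tool_rot: [0.0, 0.986, -0.167, 0.001]
contact_force: [-1.6, -0.1, 6.0]
gripper_width: 0.326
grasp_force: 58.7
```

Run:
```python
from h import *
delta([.6022,-.0142,.104])
a=grab('scene','s1')['image']; b=grab('wrist','w2')['image']
cv2.imwrite('pics/v2.png',np.hstack([cv2.resize(a[110:270,130:330],(400,320)),cv2.resize(b,(400,300))[:,:].copy() if 0 else cv2.copyMakeBorder(cv2.resize(b,(400,300)),0,20,0,0,0)]))
```

```text
t 4.025 pos [ 0.6034 -0.0134  0.1074] F [-1.6 -0.1  6. ] w 27.8 gf 58.73219668865204
tool delta mm [-0.9  1.1  3.4] yaxis 0.14300061893634108 z [ 0.003 -0.001 -1.   ]
```

View pics/v2.png

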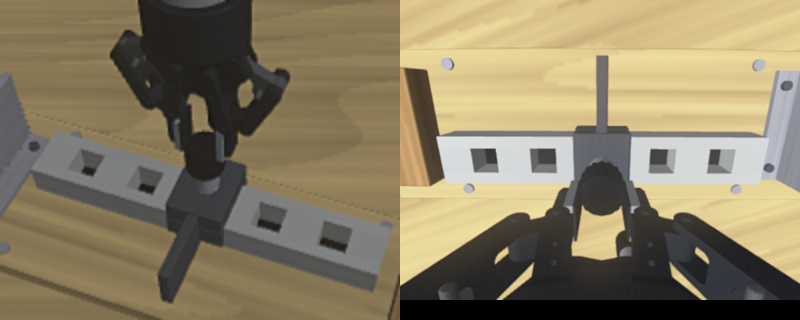

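The fingers hold the real knob; it sits at about (602,190) in the right half. The 27.8 mm opening is below the 32 mm diameter, so I'll check how well centred the grip is across the pads.

Run:
```python
from h import *
for t in('w2','s1'):
    f=load(t);M=R.from_quat(np.roll(f['rotation'],-1)).as_matrix()
    P=np.array([[.6034,-.0134,.1124],[.6022,-.0142,.109],[.6022,-.0142,.124],[.6022,-.0142,.094]])
    rv=cv2.Rodrigues(M.T)[0]; print(t,cv2.projectPoints(P,rv,-M.T@f['eye'],f['mtx'],f['dist_coeffs'])[0][:,0].round(1))
a=load('s1')['image'][125:215,200:270];b=load('w2')['image'][180:330,190:330]
cv2.imwrite('pics/v3.png',np.hstack([cv2.resize(a,(400,514),interpolation=2)[:430],cv2.resize(b,(400,430),interpolation=2)]))
```

```text
w2 [[258.  241. ]
 [260.  239.8]
 [260.1 252. ]
 [259.8 229.5]]
s1 [[231.5 186.5]
 [231.1 187.3]
 [230.8 181.5]
 [231.4 192.8]]
```

View pics/v3.png

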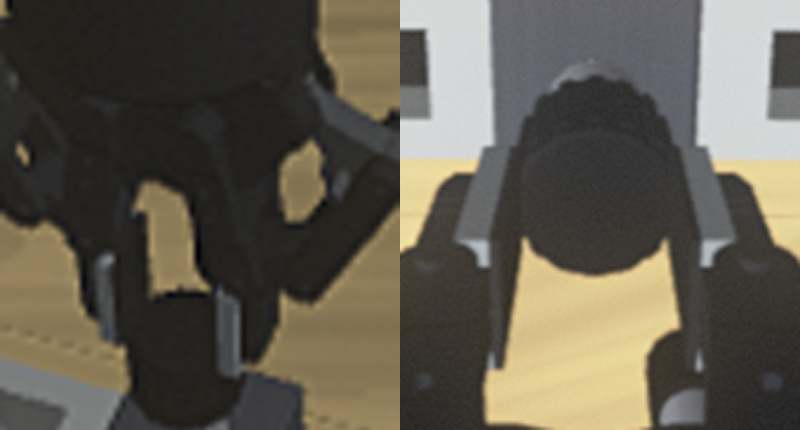

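The knob sits squarely between both pads. Next I'll pull it up and check.

servo_tool(moves=[[[0,0,-6,0,0,0,20],[0,0,-6,0,0,0,20],[0,0,-6,0,0,0,20],[0,0,-5,0,0,0,20],[0,0,0,0,0,0,20],[0,0,0,0,0,0,20]]])

```text
time: 4.88
tool_pos: [0.603, -0.0134, 0.1267]
tool_rot: [-0.0, 0.986, -0.167, 0.001]
contact_force: [7.9, -0.6, -10.3]
gripper_width: 0.319
grasp_force: 59.7
```

Run:
```python
from h import *
delta([.6022+.06*.3315,-.0142+.06*.9435,.125])
a=grab('scene','s2')['image'][110:270,130:330];b=grab('wrist','w3')['image'][150:330,150:370]
cv2.imwrite('pics/v4.png',np.hstack([cv2.resize(a,(400,320)),cv2.resize(b,(391,320))]))
```

```text
t 4.875 pos [ 0.603  -0.0134  0.1267] F [  7.9  -0.6 -10.3] w 27.2 gf 59.71595227718353
tool delta mm [ -0.3 -59.    1.7] yaxis 0.131884053571099 z [ 0.002 -0.    -1.   ]
```

View pics/v4.png

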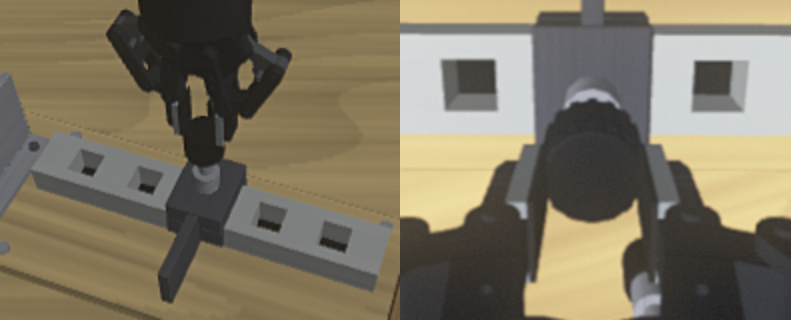

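The knob has risen about 19 mm, showing the bush below it, with the spring load on the wrist. Now I'll slide 60 mm along -y of the tool.

servo_tool(moves=[[[0,-8,0,0,0,0,20],[0,-10,0,0,0,0,20],[0,-10,0,0,0,0,20],[0,-10,0,0,0,0,20],[0,-10,0,0,0,0,20],[0,-8,0,0,0,0,20],[0,-4,0,0,0,0,20],[0,0,0,0,0,0,20],[0,0,0,0,0,0,20]]])

```text
time: 6.1
tool_pos: [0.6227, 0.0427, 0.1265]
tool_rot: [0.0, 0.986, -0.167, 0.001]
contact_force: [7.5, -1.8, -10.3]
gripper_width: 0.319
grasp_force: 59.8
```

Run:
```python
from h import *
delta([.603+.06*.3315,-.0134+.06*.9435,.107])
a=grab('scene','s3')['image'][110:270,130:330];b=grab('wrist','w4')['image'][100:330,115:405]
cv2.imwrite('pics/v5.png',np.hstack([cv2.resize(a,(395,316)),cv2.resize(b,(399,316))]))
```

```text
t 6.1 pos [0.6227 0.0427 0.1265] F [  7.5  -1.8 -10.3] w 27.2 gf 59.81059491634369
tool delta mm [-0.  -0.5 19.5] yaxis 0.12180612568151616 z [ 0.002 -0.001 -1.   ]
```

View pics/v5.png

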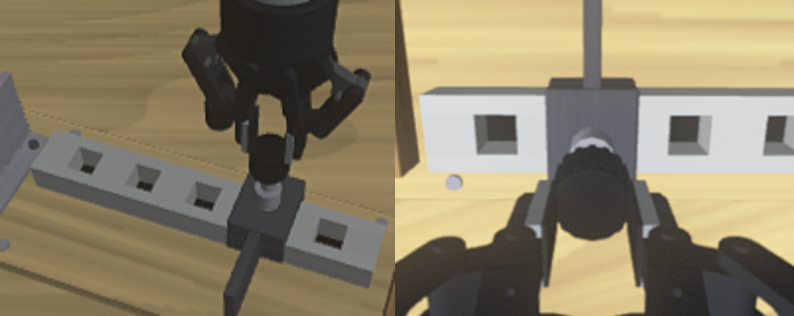

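The block now covers the next hole on the timber-rest side: three holes are open behind it and one ahead. I'll lower the plunger, open, and lift straight up.

servo_tool(moves=[[[0,0,6,0,0,0,20],[0,0,6,0,0,0,20],[0,0,5,0,0,0,20],[0,0,0,0,0,0,20],[0,0,0,0,0,0,85],[0,0,0,0,0,0,85],[0,0,0,0,0,0,85],[0,0,0,0,0,0,85],[0,0,0,0,0,0,85]]])

```text
time: 7.32
tool_pos: [0.6222, 0.0435, 0.1115]
tool_rot: [-0.0, 0.986, -0.167, 0.0]
contact_force: [0.4, 0.0, 0.4]
gripper_width: 0.996
grasp_force: 0.0
```

servo_tool(moves=[[[0,0,-15,0,0,0,85],[0,0,-30,0,0,0,85],[0,0,-40,0,0,0,85],[0,0,-30,0,0,0,85],[0,0,0,0,0,0,85],[0,0,0,0,0,0,85]]])

```text
time: 8.07
tool_pos: [0.6218, 0.0435, 0.226]
tool_rot: [0.0, 0.986, -0.167, -0.0]
contact_force: [-0.2, 0.2, -1.3]
gripper_width: 0.998
grasp_force: 0.0
```

Run:
```python
from h import *
delta([.622,.042,.107])
a=grab('scene','s4')['image'][110:270,130:330];b=grab('wrist','w5')['image'][80:300,110:390]
cv2.imwrite('pics/v6.png',np.hstack([cv2.resize(a,(395,316)),cv2.resize(b,(402,316))]))
```

```text
t 8.075 pos [0.6218 0.0435 0.226 ] F [-0.2  0.2 -1.3] w 85.2 gf 0.0
tool delta mm [  0.7   1.3 119. ] yaxis 0.13724978010816358 z [-0.001  0.    -1.   ]
```

View pics/v6.png

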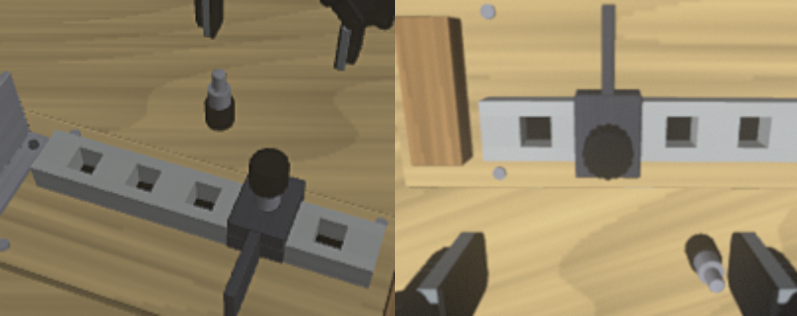

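The block is released over the right hole. I'll check numerically that the knob height is the home height.

Run:
```python
from h import *
s0,s4,w=load('s0'),load('s4'),load('w5')
def box(f,x,y):
    g=cv2.cvtColor(f['image'],cv2.COLOR_BGR2GRAY)[y-22:y+20,x-14:x+14]
    n,l,st,c=cv2.connectedComponentsWithStats((g<45).astype(np.uint8)); k=l[22,14]; print(st[k]+[x-14,y-22,0,0,0]); return c[k]+[x-14,y-22]
p0=box(s0,232,188);p4=box(s4,266,197)
def z(f,p,xy):
    e,d=ray(f,*p); s=np.dot(xy-e[:2],d[:2])/np.dot(d[:2],d[:2]); return e+s*d
print(z(s0,p0,np.array([.6022,-.0142])),z(s4,p4,np.array([.6022+.0199,-.0142+.0566])))
```

```text
[222 176  20  24 413]
[255 185  21  25 419]
[ 0.60216374 -0.01375395  0.10848788] [0.6221456  0.04307924 0.10844486]
```

The knob is at the same height as when home (0.1084 m against 0.1085 m) and has moved 60 mm along the rail. I'm handing in.

```bash
python3 -c "
from plant import manip; print(manip.job_done())"
```

```text
the job is handed in; nothing more can be done
None
```

The stop block is one hole (60 mm) further from the end plate, the plunger measures fully home there, the gripper has let go and lifted clear, and the job is handed in (no verdict was returned).

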